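# Load a card terminal into the flap-gated test bay

## Robot

A 6-joint arm with a two-finger parallel gripper is mounted at the origin on the work surface. World frame = base frame: x ahead of the robot, y to its left, z up, the work surface at z = 0. Lengths are in m, angles in rad, forces in N, time in s.
With the tool pointing down it reaches from about 0.3 to 0.875 m from the base axis. Payload 6.4 kg.
Tool frame: the origin (TCP) lies at the centre of the arm's flange, where the gripper is bolted on; the fingertips stand 173 mm ahead of it and the grasp point (between the pads) lies 155 mm ahead of it; x points along the fingers, y is the direction in which the jaws open and shut, and the axes are right-handed (so a half turn about x gives the same grasp; the last joint's range is limited). The gripper opens to 85 mm and grips with 20 to 120 N. Pads are 22 mm wide; open, the fingers measure 114 mm over their backs; the gripper's body (76 mm by 85 mm) begins 54 mm behind the grasp point. The pads swing forward as they close: fully open they stand 13 mm farther back than shut.
Start: joints at [-1.5, 0.181, 1.607, -0, 1.354, -0.206], TCP at [0.157, -0.553, 0.405] pointing down, gripper open.
Joint ranges: [-2.99, 2.99], [-0.89, 2.07], [0.3, 2.58], [-1.14, 4.28], [0, 2.63], [-3.12, 3.12]. Speed limits (rad/s): [2.57, 2.57, 3.01, 3.14, 3.14, 3.14].

## Interface

Orientations are given as a rotation vector (axis times angle).
In Python, from plant import state, eyes, robot gives the robot as it stands.
- The arm moves only by the tool jog_arm, never from a script. Its arguments are lists of equal length, an entry for each row: "delta_pos": the shift along the world's x, y, z in m, a list of three; "turn": the turn about the world's z in degrees. A call has 1 to 8 rows; each row is the pose to reach, as a shift and turn from the pose commanded when the call began; what a row does not reach only later rows make up. A row lasts 1/12 s, in which the tool goes at most 41.7 mm and 7.16 degrees, less where a joint would pass 70% of its speed; a pose out of reach is approached as far as the arm can. A call with a gripper value outside its range is refused whole. "fingers" is the closure in counts, from 0 (fully open) to 255 (shut), set as the call begins (left out, the last holds). The fingers move at their own pace and stop on an object; the grip force is fixed at half the most. Time passes only in rows, so rows that repeat a pose let the fingers close. It gives the time, the measured TCP pose, the force and the opening at its end, in the units of the state.
- state(): the state, without advancing time (a new reading comes with each control period).
- eyes.grab_frame(name): name is "side" or "top" or "wrist"; returns a dict with "pixels" (384x512x3 uint8, red, green, blue), "depth" (384x512 float32, m along the optical axis (not along the pixel's ray), 0 where there is no reading), "fx", "fy", "cx", "cy" (pixels), "k1" (the pictures are not rectified: a ray, as slopes to the right and down, at radius r is drawn at 1 + k1 r^2 times it, then the intrinsics apply), "pose" (4x4, takes a point from camera to world coordinates); the wrist camera has in their place "tool_from_camera" (4x4, takes a point from camera to tool coordinates, whose origin is the TCP and whose axes are the tool frame's). Camera axes: x right, y down, z forward; pixel columns grow to the right and rows downward; lengths in m; the calibration is good to about 2 mm. A picture is of the moment at which its call begins: read the wrist's pose just before it.
- robot.sign_off(): hands the job in, once; it reports no verdict.
Trained networks look in a picture, given as the dict that the camera call returned (one of the last four; its "shot" number tells which), for a name from the list of things; names that differ only in an ending like _2 or _b are one class to them, and where a whole thing is asked for, a point or a joint stands for the part that bears it (a point fixed in the world has none). Each returns a list of dicts, best first, with "confidence" (0 to 1); they miss things now and then, are a little off and sometimes report something else, mostly with a low value. They report only what shows in the picture. A call takes as long as a camera call. They do not tell look-alikes from the thing itself.
- eyes.boxes_of(picture, target): "xyz" ([x, y, z] in m, in the coordinates of the camera as it stood for that picture, good to about 4 mm: the middle of the surface that is visible of it).
- eyes.cut_out(picture, target): "pixels" (384x512 bool, what is visible of it).
The state is a dict: "time_s": time; "joint_pos": joint angles; "qd": joint speeds; "joint_torque": joint torques, N m; "eef_pos": TCP position; "tool_rot": TCP orientation; "ft_force": force on the tool from outside, world axes, zero at the start; "moment": the same for the moment, N m; "width": opening from 0.0 (shut) to 1.0 (fully open).
Only numpy, scipy, OpenCV 4.12 (cv2) and the standard library are available. Lean on these libraries where they do the work, as an engineer would, in place of code of your own. Each camera call takes 0.05 s, during which the arm holds its last target.

## Task

Set the carrier plate that holds the card terminal down in front of the test bay's gate and slide it, flat on the channel floor, through the sprung flap until it has pushed the stiff black test connector at the far end fully in. The flap must end shut behind it. Work gently: nothing may press on the bay's guides, flap or connector with more than about 25 N, never lift the carrier once it is in the gate, and leave the empty carrier and everything else on the bench where they lie.

Things in the scene. Friction and masses are not known exactly. Their poses are not given: they have to be found in the camera images.
- carrier_mid (a point): Carrier to load: aluminium plate 100 (x) x 96 (y) x 14 mm, corners chamfered 6 mm; fixed on its middle a black card terminal 86 (x) x 52 (y) x 32 mm with dark screen and grey keys; 46 mm high in all, 0.3 to 0.6 kg. Point on its vertical centre line 30 mm above the underside, 16 mm above the plate's top and below the terminal's top. Grip the terminal across its 52 mm. Either end may go first.
- empty_mid (a point): The empty carrier: the same aluminium plate with three low grey plastic nest cheeks in place of a terminal (34 mm high in all). Point on its centre line, 30 mm above its underside. Not to be moved.
- bay: Test bay, fixed: white plate 500 x 160 x 5 mm, from x = -135 to 365 mm. Origin on the bench, below the middle of the gate line; x = direction of travel, y across, z up. Channel floor at z = 5 mm: on it a carrier's point is at z = 35 mm. Blue gate posts 55 mm high stand outside y = -60 and +62 mm at the gate line. A blue cabinet 80 mm high closes the end at x = 335 mm. Open from above.
- load (a point): Loading place on the bay: where the carrier's underside centre goes, 75 mm before the gate line, on the channel floor; axes as the bay's. The floor there is free; from 13 mm beyond this point two low guides taper from 125 to 101 mm apart over 50 mm, ending 12 mm before the gate line.
- rails (a point): Mid-channel on the floor, 160 mm beyond the gate line. Sliding drag 2 to 6 N. Aluminium rails, top at z = 19 mm (level with the carrier's plate), guide the carrier with 2.5 mm play each side: at -y from 12 mm before the gate line to 215 mm beyond it, at +y only from 106 to 215 mm beyond it. The carrier's rear end must pass 110 mm beyond the gate line before the flap can shut.
- flap (a joint): Angle of the grey flap, rad: 0 = shut across the channel, 1.57 = open along the +y side. Leaf 108 mm long, 5 mm thick, from z = 8 to 50 mm, on an upright spring hinge at x = 0, y = 60 mm of the bay. Pushed from the loading side it swings in the direction of travel, and swings shut by itself in about 1 s. Its push at the tip is 0.2 N shut, 0.7 N open.
- dock (a joint): How far the carrier's front end has pushed in the black connector (36 mm wide, under a steel hood, top at z = 34 mm) at the end, m: 0 = out, 0.012 = at its inner end, rigid; 0.009 and more counts as in. It slides stiffly (6 N) and stays. Its mount is clamped elsewhere each time: face 218 to 248 mm beyond the gate line, not measured, found by feel.
- insert: White foam packing insert 75 x 150 x 33 mm; not to be moved. Origin centre of underside.
- driver: Screwdriver, 170 mm long, lying; not to be moved.
- mouse: Round black cordless mouse, 62 mm wide, 33 mm high; not to be moved. Origin centre of underside.
- jar: Small jar, 44 mm across, 55 mm high; not to be moved. Origin centre of underside.
- spare: Card terminal lying loose without a carrier, 86 x 52 x 32 mm; not to be moved. Origin centre of underside.
There are look-alikes about, which are no part of the job. Leave any red or yellow look-alike of the part that bears carrier_mid alone.

How it is judged:
On the way, in this order (a step that is already met when the one before it is completed fails the run):
1. the carrier lies flat on the loading floor before the gate (centre 52 to 95 mm before the gate line, within 20 mm of the middle), flap still shut (x of carrier_mid in the frame of bay between -0.095 and -0.052 m and y of carrier_mid in the frame of bay between -0.02 and 0.02 m and z of carrier_mid in the frame of bay below 0.041 m and angle between carrier_mid's own z axis and vertical below 0.06 rad and value of joint flap below 0.1 rad), for 0.2 s.
2. the carrier, flat on the floor, stands in the gate and has pushed the flap open (more than 1 rad) (x of carrier_mid in the frame of bay between 0 and 0.11 m and z of carrier_mid in the frame of bay below 0.041 m and value of joint flap above 1 rad), for 0.1 s.
3. the carrier is through and the connector is pushed in by 9 mm or more (x of carrier_mid in the frame of bay above 0.16 m and z of carrier_mid in the frame of bay below 0.041 m and value of joint dock above 0.009 m), for 0.2 s.
At the end, for the whole second after the job is handed in: The carrier lies flat and at rest on the channel floor with its centre more than 160 mm beyond the gate line and within 6 mm of the channel's middle, the connector is pushed in by at least 9 mm, and the flap is shut (within 0.1 rad) (all of step 3 and y of carrier_mid in the frame of bay between -0.006 and 0.006 m and angle between carrier_mid's own z axis and vertical below 0.06 rad and value of joint flap below 0.1 rad and linear speed of carrier below 0.02 m/s); the robot touches nothing.
It fails at once if the carrier presses on the bay (guides, posts, flap or connector) with more than 25 N (contact force between carrier and bay above 25 N).
It fails at once if the robot presses on the bay (guides, posts, flap, connector, cabinet) with more than 25 N (contact force between any of the fingers, the arm and bay above 25 N).
It fails at once if the carrier is lifted more than 15 mm off the floor in or beyond the gate (x of carrier_mid in the frame of bay above -0.02 m and z of carrier_mid in the frame of bay above 0.05 m).
It fails at once if the empty carrier or another thing on the bench is moved by more than 20 mm (distance of any of empty_mid, insert, driver, mouse, jar, spare from where it was at the start of the episode above 0.02 m).
It also fails if it takes over 61 s, if anything falls off the work surface, if the arm or the gripper's body presses on something with over 40 N, if the wrist force passes 120 N, or if a joint passes its speed limit or range.

## Working session

There is one attempt and no reset: what is moved stays moved. The work goes in short steps, Python scripts to look and compute and a tool call to move; the robot and the scene stay as the last step left them, time stands still between calls to the robot, and variables do not carry over. Pictures are saved under pics/ and viewed, and the job is handed in when it is done.

Besides the shell and the picture viewer there is one more tool, called after "Call:" as name([rows], argument=value, ...), one row to a line, values as JSON. jog_arm: Moves the arm, as the interface text tells. Its arguments: {"type":"object","properties":{"delta_pos":{"type":"array"},"turn":{"type":"array"},"fingers":{"type":"number"}},"required":["delta_pos","turn"]}

```bash
ls; mkdir -p pics; cat > h.py <<'E'
import numpy as np, cv2
from scipy.spatial.transform import Rotation as R
from plant import state, eyes, robot
def und(p,u,v):
    x=(np.asarray(u,float)-p['cx'])/p['fx']; y=(np.asarray(v,float)-p['cy'])/p['fy']
    a,b=x.copy(),y.copy()
    for _ in range(20):
        s=1+p['k1']*(a*a+b*b); a=x/s; b=y/s
    return a,b
def toolT(s):
    T=np.eye(4); T[:3,:3]=R.from_rotvec(s['tool_rot']).as_matrix(); T[:3,3]=s['eef_pos']; return T
def grab(n):
    s=state(); p=eyes.grab_frame(n)
    p['W']=p['pose'] if 'pose' in p else toolT(s)@p['tool_from_camera']
    return p
def w(p,u,v,d=None):
    a,b=und(p,u,v)
    if d is None: d=p['depth'][np.asarray(v,int),np.asarray(u,int)]
    P=np.stack([a*d,b*d,d,np.ones_like(a*d)],-1)
    return (P@np.asarray(p['W']).T)[...,:3]
def allw(p):
    v,u=np.mgrid[0:384,0:512]; return w(p,u,v)
def ray(p,u,v,z):
    a,b=und(p,u,v); T=np.asarray(p['W']); d=T[:3,:3]@np.array([a,b,1.]); o=T[:3,3]
    return o+d*(z-o[2])/d[2]
def save(p,n): cv2.imwrite('pics/'+n,p['pixels'][:,:,::-1])
E
python3 - <<'E'
from h import *
print(state())
for n in ('top','side'):
    p=grab(n); save(p,n+'0.png'); np.savez('/tmp/'+n,**{k:v for k,v in p.items()})
    print(n,p['fx'],p['k1'],np.round(p['W'],3).tolist())
    for t in ('carrier_mid','empty_mid','bay','spare','insert','flap','jar','mouse','driver'):
        for b in eyes.boxes_of(p,t):
            q=p['W']@np.r_[b['xyz'],1]; print(t,round(b['confidence'],2),np.round(q[:3],3))
E
```

```text
pics
{'time_s': 0.0, 'joint_pos': array([-1.50033205e+00,  1.81529113e-01,  1.60802949e+00,  2.17496704e-05,
        1.35379301e+00, -2.06268620e-01]), 'qd': array([ 0.00054983, -0.00168541,  0.00215752, -0.00110078,  0.00020508,
       -0.00207254]), 'joint_torque': array([-7.12943674e-04, -4.44878340e+01, -3.51333904e+01, -4.47496168e-04,
        9.03449720e-03,  3.05172293e-06]), 'eef_pos': array([ 0.15711668, -0.55284643,  0.40378021]), 'tool_rot': array([ 2.07416891,  0.2906515 , -2.07387463]), 'ft_force': array([0.2231638 , 0.2550475 , 0.82537355]), 'moment': array([-0.0104522 ,  0.03292602,  0.01986139]), 'width': 1.0013759088394654}
top 431.0011721149157 -0.14181942436830486 [[0.002, -0.982, 0.191, 0.28], [-1.0, -0.001, 0.006, -0.125], [-0.005, -0.191, -0.982, 1.152], [0.0, 0.0, 0.0, 1.0]]
carrier_mid 0.98 [ 0.362 -0.513  0.022]
carrier_mid 0.97 [ 0.441 -0.359  0.027]
carrier_mid 0.67 [ 0.25  -0.342  0.031]
carrier_mid 0.64 [ 0.577 -0.479  0.028]
empty_mid 0.67 [0.758 0.089 0.024]
empty_mid 0.61 [ 0.604 -0.327  0.015]
bay 0.57 [0.48  0.259 0.033]
bay 0.39 [ 0.603 -0.328  0.01
[... 207 characters left out ...]
6 [0.754 0.09  0.027]
driver 0.7 [0.743 0.202 0.021]
side 493.59203007706026 -0.17759021096886496 [[0.899, -0.301, 0.319, 0.04], [-0.439, -0.596, 0.673, -1.073], [-0.012, -0.744, -0.668, 0.988], [0.0, 0.0, 0.0, 1.0]]
carrier_mid 0.98 [ 0.566 -0.506  0.033]
carrier_mid 0.95 [ 0.271 -0.367  0.037]
carrier_mid 0.82 [ 0.351 -0.537  0.031]
carrier_mid 0.61 [ 0.438 -0.395  0.025]
empty_mid 0.87 [ 0.603 -0.343  0.02 ]
bay 0.92 [0.508 0.201 0.032]
bay 0.27 [ 0.752 -0.118  0.027]
spare 0.89 [0.278 0.267 0.032]
insert 0.77 [ 0.748 -0.116  0.024]
flap 0.9 [ 0.493 -0.011  0.033]
flap 0.5 [ 0.603 -0.341  0.018]
jar 0.78 [ 0.343 -0.186  0.043]
mouse 0.79 [0.755 0.075 0.022]
driver 0.57 [0.738 0.191 0.02 ]
```

View pics/top0.png

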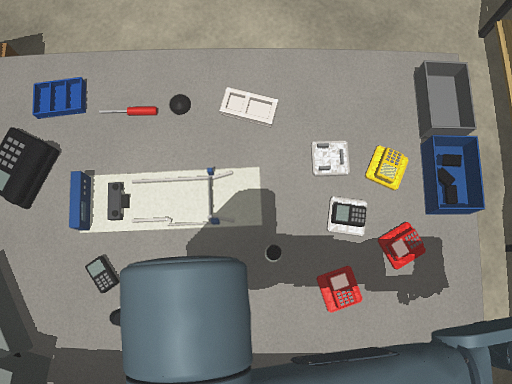

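View pics/side0.png

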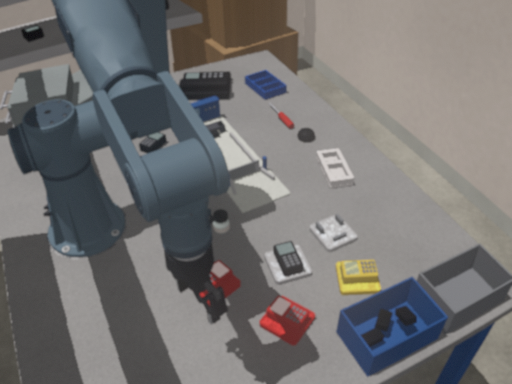

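The real carrier (silver plate, black terminal) is at top (348,215). Look-alikes: yellow at (388,167), red at (402,244) and (340,288), the empty carrier at (330,157), the loose spare terminal at (101,273), and the big black terminal at left (25,165). I'll crop in close to check.

```bash
python3 - <<'E'
import cv2
im=cv2.imread('pics/top0.png')
cv2.imwrite('pics/c1.png',cv2.resize(im[140:250,300:440],None,fx=5,fy=5,interpolation=cv2.INTER_CUBIC))
cv2.imwrite('pics/c2.png',cv2.resize(im[155:240,60:280],None,fx=3.6,fy=3.6,interpolation=cv2.INTER_CUBIC))
E
```

```text
(no output)
```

View pics/c1.png

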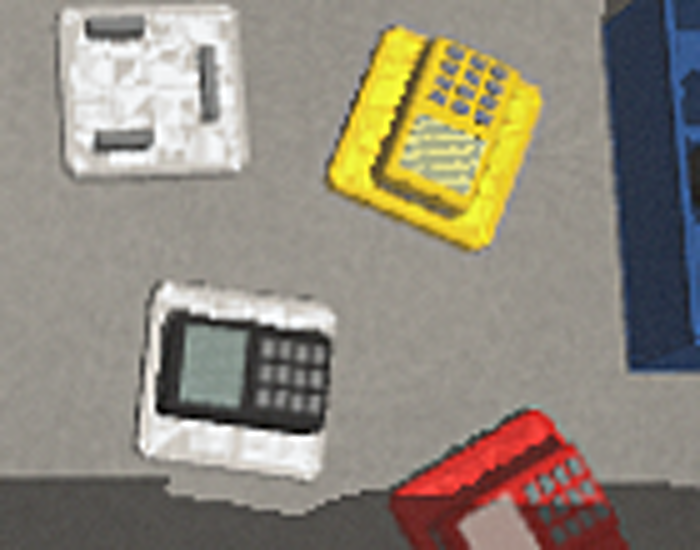

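View pics/c2.png

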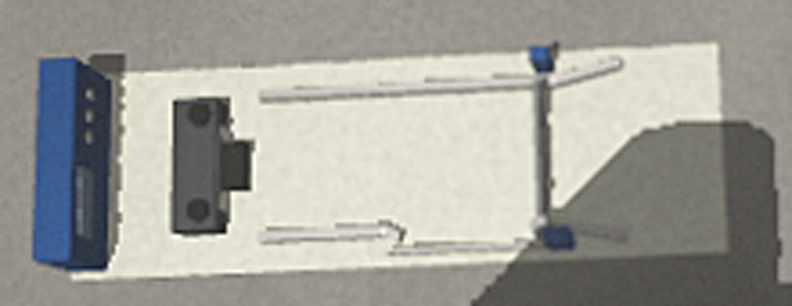

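```bash
cat > m.py <<'E'
from h import *
p=dict(np.load('/tmp/top.npz',allow_pickle=True))
p={k:(v.item() if v.ndim==0 else v) for k,v in p.items()}
s=state(); print('tool axes',np.round(R.from_rotvec(s['tool_rot']).as_matrix(),3).tolist())
W=allw(p); X,Y,Z=W[...,0],W[...,1],W[...,2]
hsv=cv2.cvtColor(p['pixels'],cv2.COLOR_RGB2HSV)
def rect(m,z,name):
    m=m.astype(np.uint8); n,l,st,c=cv2.connectedComponentsWithStats(m); k=1+np.argmax(st[1:,4]); 
    v,u=np.nonzero(l==k)
    a,b=und(p,u,v); T=p['W']; d=(T[:3,:3]@np.stack([a,b,np.ones_like(a)])); t=(z-T[2,3])/d[2]
    P=(T[:3,3][:,None]+d*t)[:2].T
    r=cv2.minAreaRect((P*1000).astype(np.float32)); print(name,len(v),np.round(r[0],1),np.round(r[1],1),round(r[2],1), 'mean',np.round(P.mean(0)*1000,1),'Zmed',np.round(np.median(Z[v,u]),4))
    return P
reg=(abs(X-.44)<.08)&(abs(Y+.36)<.08)
for h in (.03,): rect(reg&(Z>h),.046,'term')
rect(reg&(Z>.007)&(Z<.03),.014,'plate')
rect(reg&(Z>.007),.014,'all@14')
reg=(abs(X-.602)<.08)&(abs(Y+.33)<.08); rect(reg&(Z>.007),.014,'empty')
print('bench z',np.median(Z[(abs(X-.52)<.03)&(abs(Y+.2)<.03)]))
# bay
im=p['pixels'].astype(int)
for name,(u,v) in dict(post_top=(211,171),post_bot=(215,220)).items(): print(name,w(p,u,v))
E
python3 m.py
```

```text
tool axes [[0.0, 0.273, -0.962], [0.0, -0.962, -0.273], [-1.0, -0.0, -0.0]]
term 670 [ 444.7 -368.8] [87.8 54.2] 81.4 mean [ 444.5 -368.9] Zmed 0.0465
plate 654 [ 445.5 -370.4] [100.2  98. ] 82.0 mean [ 441.1 -364.3] Zmed 0.0145
all@14 1325 [ 445.5 -370.5] [100.3  98. ] 82.1 mean [ 445.2 -370.2] Zmed 0.0335
empty 1259 [ 604.9 -330.6] [ 99.  102.6] 2.4 mean [ 604.9 -330.4] Zmed 0.0143
bench z 0.00045797972383665453
post_top [ 0.55623734 -0.00927152  0.05772561]
post_bot [ 0.4271653  -0.02211119  0.05598151]
```

```bash
cat >> m.py <<'E'
print('--bay')
# height-free: white = low sat & slightly yellow tint; use chroma relative to bench
from scipy.optimize import least_squares
g=im.sum(2)/3
bb=np.zeros((384,512),bool); bb[160:236,76:266]=1
# ratio R/B distinguishes?
for (u,v) in [(250,180),(235,215),(250,160),(280,180),(120,180),(250,225),(270,225)]: print((u,v),im[v,u],np.round(W[v,u],3))
# elevated features
for nm,(z0,z1) in dict(rails=(.013,.024),flap=(.044,.053),hood=(.026,.04),cab=(.07,.09)).items():
    m=bb&(Z>z0)&(Z<z1); 
    print(nm,m.sum())
m=np.zeros((384,512,3),np.uint8); zz=np.clip(Z*255/.09,0,255).astype(np.uint8)
cv2.imwrite('pics/z.png',cv2.resize(cv2.applyColorMap(zz,cv2.COLORMAP_TURBO)[155:240,60:280],None,fx=3.6,fy=3.6,interpolation=cv2.INTER_NEAREST))
E
python3 m.py|sed -n '/bay/,$p'
```

```text
--bay
(250, 180) [226 224 209] [ 0.544 -0.111  0.005]
(235, 215) [123 124 113] [ 0.448 -0.071  0.006]
(250, 160) [148 143 137] [ 0.602 -0.111 -0.   ]
(280, 180) [147 143 136] [ 0.545 -0.193  0.002]
(120, 180) [228 227 211] [0.545 0.25  0.004]
(250, 225) [105 104  96] [ 0.421 -0.111 -0.   ]
(270, 225) [85 83 79] [ 0.421 -0.165  0.001]
rails 812
flap 161
hood 581
cab 344
```

View pics/z.png

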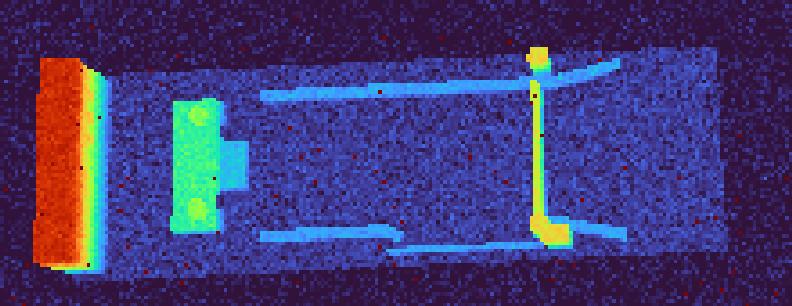

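```bash
cat > m2.py <<'E'
exec(open('m.py').read().split("print('--bay')")[0].replace('print(','(lambda *a:None)('))
g=im.mean(2)
def cross(a,i0,i1,th):
    st=1 if i1>i0 else -1
    for i in range(i0,i1,st):
        if a[i]<th<=a[i+st]: return i+st*(th-a[i])/(a[i+st]-a[i])
def P(u,v,z=.005): return ray(p,u,v,z)[:2]
top=[P(u,c) for u in range(95,258) if not 200<u<216 for c in [cross(g[:,u],157,180,187)] if c]
bot=[P(u,c) for u in range(95,180) for c in [cross(g[:,u],238,220,187)] if c]
rt=[P(c,v) for v in range(171,186) for c in [cross(g[v],268,248,187)] if c]
def line(q):
    l=cv2.fitLine(np.array(q,np.float32)*1000,cv2.DIST_HUBER,0,.01,.01).ravel(); return l
for n,q in (('top',top),('bot',bot),('rt',rt)):
    l=line(q); print(n,len(q),'ang',np.degrees(np.arctan2(l[1],l[0]))%180,'pt',l[2:])
t,b,r=line(top),line(bot),line(rt)
th=(np.arctan2(t[1],t[0])%np.pi+np.arctan2(b[1],b[0])%np.pi)/2
ex=np.array([np.cos(th),np.sin(th)]); ey=np.array([-ex[1],ex[0]])
yt,yb=ey@t[2:],ey@b[2:]; print('width',yb-yt, 'yaw',np.degrees(th))
xs=ex@r[2:]; yc=(yt+yb)/2
o=ex*(xs+135)+ey*yc; print('origin',o)
# check with elevated features
bx=np.stack([X*1000-o[0],Y*1000-o[1]],-1); BX=bx@ex; BY=bx@ey
def st(nm,m):
    print(nm,m.sum(),'x',np.round(np.percentile(BX[m],[1,50,99]),1),'y',np.round(np.percentile(BY[m],[1,50,99]),1),'z',np.round(np.median(Z[m])*1000,1))
st('flap',(Z>.042)&(Z<.053)&(abs(BX)<15)&(abs(BY)<52))
r_=(Z>.014)&(Z<.024)&(BX>112)&(BX<212)
st('rail-',r_&(BY<-40)&(BY>-75)); st('rail+',r_&(BY>40)&(BY<75))
st('cab',(Z>.07)&(BX>300)&(BX<400)&(abs(BY)<100))
st('conn',(Z>.025)&(BX>210)&(BX<300)&(abs(BY)<60)); st('nose',(Z>.013)&(Z<.026)&(BX>210)&(BX<270)&(abs(BY)<40))
st('post-',(Z>.048)&(abs(BX)<20)&(BY<-58)&(BY>-90)); st('post+',(Z>.048)&(abs(BX)<20)&(BY>56)&(BY<90))
L=o+ex*-75; print('load',L, 'carrier->load', L-np.array([444.8,-369.3]))
E
python3 m2.py
```

```text
top 148 ang 92.84455 pt [571.14215  87.47668]
bot 85 ang 92.84605 pt [407.6875  159.57951]
rt 15 ang 2.4263985 pt [ 551.07117 -136.45485]
width 159.67398 yaw 92.8453
origin [495.75494   -4.037468]
flap 73 x [-1.5  0.9  4.1] y [-46.4  -0.4  49.3] z 49.8
rail- 111 x [113.  159.6 210.1] y [-57.5 -52.9 -48.5] z 19.1
rail+ 124 x [112.7 160.5 211.8] y [49.8 54.4 71. ] z 19.0
cab 689 x [332.8 346.8 363.5] y [-73.3   2.4  74.7] z 79.6
conn 491 x [226.2 256.4 276. ] y [-47.4   1.   49.2] z 34.1
nose 107 x [223.9 233.3 244.3] y [-37.7  -0.2  37.1] z 22.7
post- 26 x [-8.3 -2.7  5.2] y [-70.1 -63.6 -58.5] z 54.6
post+ 51 x [-19.9  -7.1   5.6] y [58.  64.7 72.3] z 55.3
load [499.4779  -78.94501] carrier->load [ 54.67790527 290.35499268]
```

Call:
jog_arm([
  [0.036,0.023,-0.01],
  [0.072,0.046,-0.02],
  [0.108,0.069,-0.03],
  [0.144,0.092,-0.04],
  [0.18,0.115,-0.05],
  [0.216,0.138,-0.06],
  [0.252,0.161,-0.07],
  [0.288,0.184,-0.085],
], turn=[7,14,21,28,35,42,49,56], fingers=0)

```text
time_s: 1.67
eef_pos: [0.4316, -0.3777, 0.3259]
tool_rot: [1.434, 1.044, -1.434]
ft_force: [0.4, -0.4, 1.1]
width: 0.997
```

Call:
jog_arm([
  [0,0,0],
  [0,0,0],
  [0,0,0],
  [0,0,0],
], turn=[5,10,10,10])

```text
time_s: 2.0
eef_pos: [0.4301, -0.3788, 0.3255]
tool_rot: [1.315, 1.137, -1.315]
ft_force: [-0.7, 0.1, -0.2]
width: 0.997
```

```bash
cat > carr.py <<'E'
from h import *
def meas(p,name,z0,h1,h2,c,verbose=1):
    W=allw(p);X,Y,Z=W[...,0],W[...,1],W[...,2]
    ok=(p['depth']>0)&(abs(X-c[0])<.08)&(abs(Y-c[1])<.08)
    out=[]
    for nm,m,z in(('term',ok&(Z>h1),h2),):
        m=m.astype(np.uint8);n,l,st,_=cv2.connectedComponentsWithStats(m);k=1+np.argmax(st[1:,4])
        v,u=np.nonzero(l==k);q=w(p,u,v)[:,:2]
        r=cv2.minAreaRect((q*1000).astype(np.float32));print(name,nm,len(v),np.round(r[0],1),np.round(r[1],1),round(r[2],2),np.round(q.mean(0)*1000,1),np.median(Z[v,u]))
E
python3 - <<'E'
from h import *
from carr import meas
s=state();print(s['time_s'],s['eef_pos'],np.round(R.from_rotvec(s['tool_rot']).as_matrix(),3).tolist(),s['joint_pos'],s['ft_force'])
p=grab('wrist');save(p,'w1.png')
print(np.round(p['tool_from_camera'],3).tolist())
meas(p,'wrist',0,.04,.046,(.445,-.369))
E
```

```text
2.0 [ 0.43005464 -0.37880434  0.32550601] [[-0.0, 0.99, -0.144], [-0.0, -0.144, -0.99], [-1.0, 0.0, 0.0]] [-9.29131602e-01  2.58965843e-01  1.68231460e+00 -6.44282116e-05
  1.20023936e+00 -7.84775641e-01] [-0.66558791  0.11366208 -0.227629  ]
[[-0.0, -0.311, 0.951, 0.031], [1.0, -0.001, -0.0, -0.001], [0.001, 0.951, 0.311, -0.081], [0.0, 0.0, 0.0, 1.0]]
wrist term 29363 [ 433.5 -374.7] [ 30.9 141.5] 81.59 [ 432.9 -368.5] 0.21955861292679485
```

View pics/w1.png

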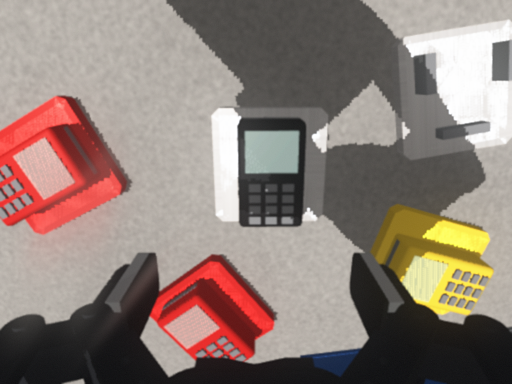

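```bash
sed -i 's/ok=(p/ok=(Z<.06)\&(p/' carr.py
python3 - <<'E'
from h import *
from carr import meas
p=grab('wrist')
meas(p,'wrist',0,.038,.046,(.445,-.369))
s=state();print(s['eef_pos'],s['tool_rot'])
E
```

```text
wrist term 7002 [ 443.8 -369.9] [85. 52.] 82.05 [ 443.7 -367.1] 0.04597635292535798
[ 0.42962301 -0.37926437  0.32571135] [ 1.31526292  1.13652009 -1.31533466]
```

Call:
jog_arm([
  [0.007,0.005,0],
  [0.0142,0.0096,-0.02],
  [0.0142,0.0096,-0.055],
  [0.0142,0.0096,-0.09],
  [0.0142,0.0096,-0.115],
  [0.0142,0.0096,-0.128],
  [0.0142,0.0096,-0.1335],
  [0.0142,0.0096,-0.1335],
], turn=[0.1,0.2,0.2,0.2,0.2,0.2,0.2,0.2])

```text
time_s: 2.77
eef_pos: [0.444, -0.3692, 0.1913]
tool_rot: [1.312, 1.142, -1.311]
ft_force: [0.3, -0.2, 0.3]
width: 1.001
```

```bash
python3 - <<'E'
from h import *
s=state();print(s['time_s'],s['eef_pos'],s['ft_force'],np.degrees(np.arctan2(*R.from_rotvec(s['tool_rot']).as_matrix()[1::-1,1])))
p=grab('wrist');save(p,'w2.png')
E
```

```text
2.7667 [ 0.44398234 -0.36922796  0.1913038 ] [ 0.32230011 -0.24360839  0.26865015] -7.991185801644537
```

View pics/w2.png

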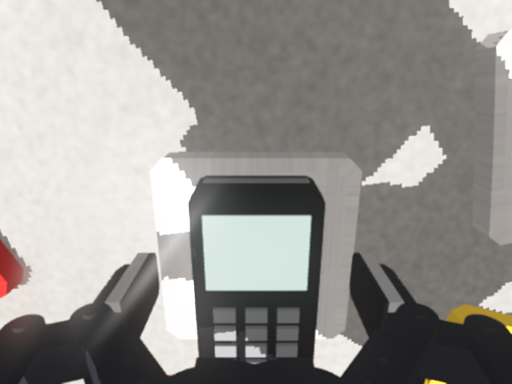

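The silver carrier's terminal (centre column about 257) sits midway between the pads (columns 155 and 355). I'll close the gripper.

Call:
jog_arm([
  [0,0,0],
  [0,0,0],
  [0,0,0],
  [0,0,0],
  [0,0,0],
  [0,0,0],
  [0,0,0],
  [0,0,0],
], turn=[0,0,0,0,0,0,0,0], fingers=255)

```text
time_s: 3.48
eef_pos: [0.4446, -0.37, 0.1939]
tool_rot: [1.31, 1.137, -1.31]
ft_force: [-1.1, 1.1, 7.3]
width: 0.594
```

Call:
jog_arm([
  [0,0,0.005],
  [0,0,0.015],
  [0,0,0.03],
  [0,0,0.05],
  [0,0,0.06],
  [0,0,0.06],
  [0,0,0.06],
], turn=[0,0,0,0,0,0,0])

```text
time_s: 4.07
eef_pos: [0.4442, -0.3693, 0.2526]
tool_rot: [1.31, 1.139, -1.31]
ft_force: [0.6, -0.1, -3.9]
width: 0.597
```

```bash
python3 - <<'E'
from h import *
s=state();print(s['time_s'],s['eef_pos'],s['ft_force'],s['moment'],s['width'],np.degrees(np.arctan2(*R.from_rotvec(s['tool_rot']).as_matrix()[1::-1,1])))
p=grab('wrist');save(p,'w3.png')
p=grab('side');save(p,'s3.png')
im=p['pixels'][180:340,180:400,::-1]; cv2.imwrite('pics/s3c.png',cv2.resize(im,None,fx=3.5,fy=3.5,interpolation=cv2.INTER_CUBIC))
E
```

```text
4.0667 [ 0.4441528  -0.36934503  0.25255026] [ 0.55902199 -0.1191944  -3.87617897] [-0.07086386  0.00892244 -0.00025262] 0.5972812431476474 -7.943498846243652
```

View pics/w3.png

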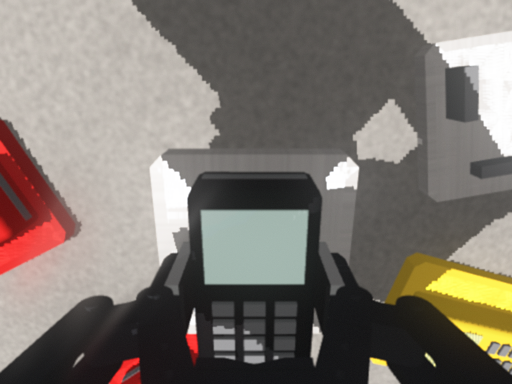

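View pics/s3c.png

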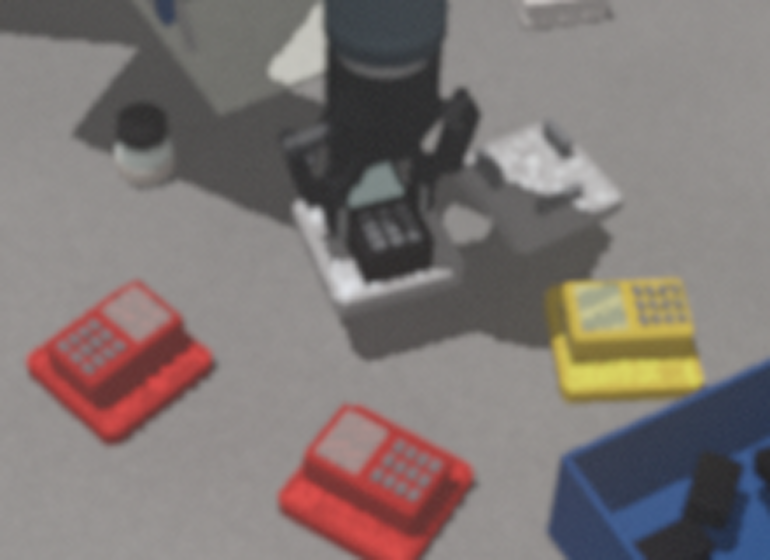

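```bash
cat > inhand.py <<'E'
from h import *
def inhand(und_z):
    p=grab('wrist');s=state()
    W=allw(p);Z=W[...,2]
    m=np.zeros(Z.shape,bool);m[200:290,190:320]=1
    m&=(abs(Z-und_z-.046)<.008)
    v,u=np.nonzero(m);q=W[v,u];A=np.c_[q[:,:2]-q[:,:2].mean(0),np.ones(len(q))]
    c=np.linalg.lstsq(A,q[:,2],rcond=None)[0];print('slope deg',np.degrees(c[:2]),'z',c[2],len(q))
    # plate front edge & sides
    # find front edge of plate: bench->plate transition
    mk=(abs(Z-und_z-.014)<.007)
    mk[:, :140]=0; mk[:,375:]=0
    a=mk|(abs(Z-und_z-.046)<.008)
    v,u=np.nonzero(a); q=W[v,u]
    T=R.from_rotvec(s['tool_rot']).as_matrix(); ty=T[:2,1]; f=np.array([-ty[1],ty[0]])
    d=q[:,:2]-s['eef_pos'][:2]; P=np.c_[d@f,d@ty]*1000
    top=q[:,2]>und_z+.038
    print('plate fwd extent',np.percentile(P[~top,0],[1,99]),'lat',np.percentile(P[~top,1],[.5,99.5]))
    print('term fwd',np.percentile(P[top,0],[1,99]),'lat',np.percentile(P[top&(P[:,0]>15),1],[.5,99.5]))
    print('yaw tool y',np.degrees(np.arctan2(ty[1],ty[0])))
    pp=P[top&(P[:,0]>14)]; r=cv2.minAreaRect(pp.astype(np.float32)); print(r)
    return p
E
python3 - <<'E'
from inhand import *
inhand(.0586)
E
```

```text
slope deg [-0.21872399  0.10780025] z 0.10325340811263622 11625
plate fwd extent [-46.46736413  49.60498648] lat [-49.15748128  46.40927148]
term fwd [-34.87397931  42.2388175 ] lat [-26.48958147  23.98927944]
yaw tool y -7.94087171804536
((28.4261417388916, -1.2421455383300781), (28.840234756469727, 51.975345611572266), 0.013528617098927498)
```

Call:
jog_arm([
  [0.007,0.035,0.01],
  [0.014,0.07,0.02],
  [0.021,0.105,0.02],
  [0.028,0.14,0.02],
  [0.035,0.175,0.02],
  [0.042,0.21,0.02],
  [0.049,0.245,0.02],
  [0.0556,0.2834,0.02],
], turn=[1.35,2.7,4.05,5.4,6.75,8.1,9.45,10.8])

```text
time_s: 4.88
eef_pos: [0.4994, -0.0844, 0.2711]
tool_rot: [1.172, 1.234, -1.173]
ft_force: [1.2, -0.2, -4.2]
width: 0.597
```

Call:
jog_arm([
  [0,0,0],
  [0,0,0],
  [0,0,0],
], turn=[0,0,0])

```text
time_s: 5.13
eef_pos: [0.4995, -0.0857, 0.2713]
tool_rot: [1.171, 1.234, -1.172]
ft_force: [-0.2, 0.0, -4.1]
width: 0.595
```

```bash
cat > bay.py <<'E'
from h import *
O=np.array([.49575,-.00404]);TH=np.radians(92.85);EX=np.array([np.cos(TH),np.sin(TH)]);EY=np.array([-EX[1],EX[0]])
def st():
    s=state();d=s['eef_pos'][:2]-O;T=R.from_rotvec(s['tool_rot']).as_matrix()
    F=s['ft_force'];print('t',round(s['time_s'],2),'bay x,y mm',np.round([d@EX*1000,d@EY*1000],1),'tcp',np.round(s['eef_pos']*1000,1),'yaw err',round(np.degrees(np.arctan2(T[1,1],T[0,1]))-2.85,2),'F bay',np.round([F[:2]@EX,F[:2]@EY,F[2]],1),'M',np.round(s['moment'],2),'w',round(s['width'],3),'j6',round(s['joint_pos'][5],2))
    return s
E
python3 - <<'E'
from bay import *
st()
p=grab('wrist');save(p,'w4.png')
p=grab('top');save(p,'t4.png')
E
```

```text
t 5.13 bay x,y mm [-81.8   0.3] tcp [499.5 -85.7 271.3] yaw err 0.06 F bay [ 0.   0.2 -4.1] M [-0.02  0.05 -0.03] w 0.595 j6 -0.46
```

View pics/w4.png

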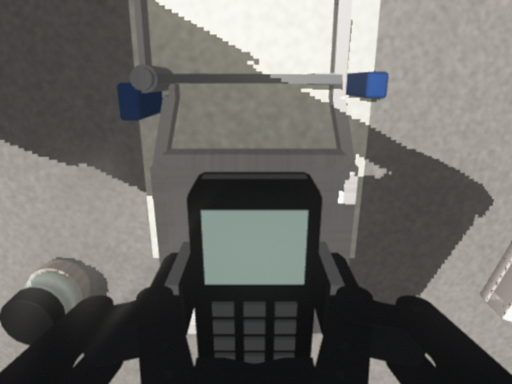

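View pics/t4.png

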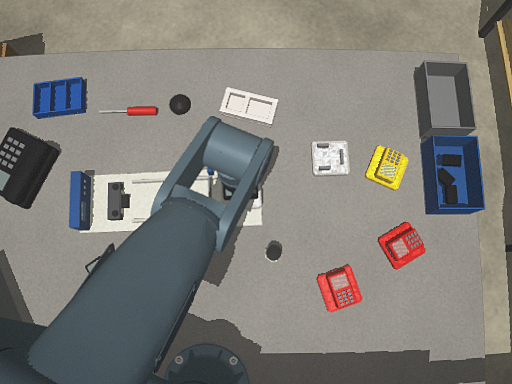

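```bash
python3 - <<'E'
from bay import *
p=grab('wrist');W=allw(p);Z=W[...,2];D=W[...,:2]-O;BX=D@EX*1000;BY=D@EY*1000
r=(Z>.014)&(Z<.024)&(p['depth']>0)
for a,b in((-55,-45),(-40,-30),(-20,-14),(10,40),(40,70)):
    for sg in(-1,1):
        m=r&(BX>a)&(BX<b)&(BY*sg>42)&(BY*sg<80)
        if m.sum()>5: print((a,b),sg,m.sum(),np.round(np.percentile(BY[m],[2,50,98]),1))
m=(abs(Z-.046-.076)<.008)&(BX>-70)&(abs(BY)<40);print('term',np.percentile(BY[m],[.5,99.5]))
m=(abs(Z-.014-.076)<.006)&(BX>-70)&(BX<-35);print('plate',np.percentile(BY[m],[.5,99.5]),'front',np.percentile(BX[(abs(Z-.09)<.006)&(abs(BY)<40)],99), )
m=(Z>.044)&(Z<.054)&(abs(BY)<45)&(abs(BX)<30);print('flap',np.percentile(BX[m],[2,50,98]))
E
```

```text
(-55, -45) -1 93 [-66.7 -63.1 -57.2]
(-55, -45) 1 107 [60.9 66.8 70.5]
(-40, -30) -1 211 [-62.8 -58.  -53.4]
(-40, -30) 1 217 [57.2 61.4 66.5]
(-20, -14) -1 139 [-58.4 -53.7 -49.5]
(-20, -14) 1 181 [53.4 58.8 64.2]
(10, 40) -1 768 [-56.6 -52.2 -48.6]
(10, 40) 1 454 [69.3 71.  73.7]
(40, 70) -1 137 [-56.9 -52.4 -48.7]
(40, 70) 1 94 [69.4 71.1 73.7]
term [-24.13000039  26.62063777]
plate [-46.42343291  49.01138603] front -33.20019712094854
flap [-1.44469146  1.1318171   3.36315098]
```

Call:
jog_arm([
  [-0.0004,0,-0.015],
  [-0.0004,0,-0.03],
  [-0.0004,0,-0.045],
  [-0.0004,0,-0.056],
  [-0.0004,0,-0.063],
  [-0.0004,0,-0.067],
  [-0.0004,0,-0.069],
  [-0.0004,0,-0.069],
], turn=[0,0,0,0,0,0,0,0])

```text
time_s: 5.95
eef_pos: [0.4994, -0.0861, 0.203]
tool_rot: [1.173, 1.232, -1.173]
ft_force: [-0.6, 0.3, -3.6]
width: 0.594
```

Call:
jog_arm([
  [0,0,-0.001],
  [0,0,-0.0015],
], turn=[0,0])

```text
time_s: 6.12
eef_pos: [0.4997, -0.086, 0.2021]
tool_rot: [1.173, 1.231, -1.172]
ft_force: [-0.3, -0.5, -3.0]
width: 0.595
```

Call:
jog_arm([
  [0,0,-0.001],
  [0,0,-0.002],
  [0,0,-0.002],
], turn=[0,0,0])

```text
time_s: 6.37
eef_pos: [0.4993, -0.0858, 0.1995]
tool_rot: [1.172, 1.232, -1.172]
ft_force: [-0.2, -0.1, -4.0]
width: 0.595
```

Call:
jog_arm([
  [0,0,-0.001],
  [0,0,-0.001],
], turn=[0,0])

```text
time_s: 6.53
eef_pos: [0.4995, -0.0859, 0.199]
tool_rot: [1.172, 1.232, -1.172]
ft_force: [-2.4, 1.9, 1.4]
width: 0.597
```

Call:
jog_arm([
  [0,0,0],
  [0,0,0],
  [0,0,0],
  [-0.0002,0.004,0],
  [-0.0004,0.008,0],
  [-0.0007,0.014,0],
  [-0.001,0.02,0],
  [-0.0013,0.026,0],
], turn=[0,0,0,0,0,0,0,0])

```text
time_s: 7.2
eef_pos: [0.4985, -0.0596, 0.1989]
tool_rot: [1.172, 1.231, -1.172]
ft_force: [0.7, -3.6, 3.1]
width: 0.597
```

```bash
python3 -c "
from bay import *
st()"
```

```text
t 7.2 bay x,y mm [-55.6   0.1] tcp [498.5 -59.6 198.9] yaw err 0.01 F bay [-3.6 -0.5  3.1] M [-0.64 -0.24 -0.03] w 0.597 j6 -0.41
```

Call:
jog_arm([
  [-0.0002,0.004,0],
  [-0.0004,0.008,0],
  [-0.0006,0.012,0],
  [-0.0008,0.016,0],
  [-0.001,0.02,0],
  [-0.0012,0.024,0],
  [-0.0014,0.028,0],
], turn=[0,0,0,0,0,0,0])

```text
time_s: 7.78
eef_pos: [0.4971, -0.032, 0.1989]
tool_rot: [1.171, 1.23, -1.171]
ft_force: [1.4, -5.9, 3.0]
width: 0.594
```

```bash
python3 -c "
from bay import *
st()
p=grab('wrist');save(p,'w5.png')"
```

```text
t 7.78 bay x,y mm [-28.   0.] tcp [497.1 -32.  198.9] yaw err 0.05 F bay [-6.  -1.1  3. ] M [-1.04 -0.31  0.06] w 0.594 j6 -0.35
```

View pics/w5.png

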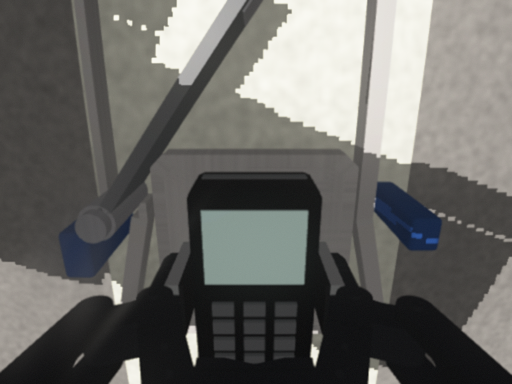

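The flap is swinging open on the left (leaf from (95,222) to (245,5)), and the plate (columns 150-357) is entering beside the right-hand rail. Forces are low.

Call:
jog_arm([
  [-0.0002,0.004,0],
  [-0.0004,0.008,0],
  [-0.0006,0.012,0],
  [-0.0008,0.016,0],
  [-0.001,0.02,0],
  [-0.0012,0.024,0],
  [-0.0014,0.028,0],
], turn=[0,0,0,0,0,0,0])

```text
time_s: 8.42
eef_pos: [0.4957, -0.0038, 0.1989]
tool_rot: [1.172, 1.231, -1.171]
ft_force: [1.1, -5.9, 2.3]
width: 0.6
```

```bash
python3 -c "
from bay import *
st()
p=grab('wrist');save(p,'w6.png')
W=allw(p);Z=W[...,2];D=W[...,:2]-O;BX=D@EX*1000;BY=D@EY*1000
for a,b in((50,70),(70,90),(110,130)):
  for sg in(-1,1):
    m=(Z>.014)&(Z<.025)&(BX>a)&(BX<b)&(BY*sg>40)&(BY*sg<75)
    if m.sum()>9: print(a,sg,m.sum(),np.percentile(BY[m],[2,50,98]))
"
```

```text
t 8.42 bay x,y mm [0.3 0. ] tcp [495.7  -3.8 198.9] yaw err 0.03 F bay [-5.9 -0.8  2.3] M [-0.86 -0.36 -0.04] w 0.6 j6 -0.3
50 -1 925 [-56.53007435 -52.03609334 -48.5509415 ]
50 1 884 [42.12166065 69.83073009 73.50206058]
70 -1 1070 [-56.66229639 -52.08596471 -48.43624005]
70 1 788 [40.21906395 70.22381373 73.64720716]
110 -1 195 [-57.01513112 -52.43037597 -48.62703265]
110 1 370 [54.83392346 62.52039527 73.4061131 ]
```

View pics/w6.png

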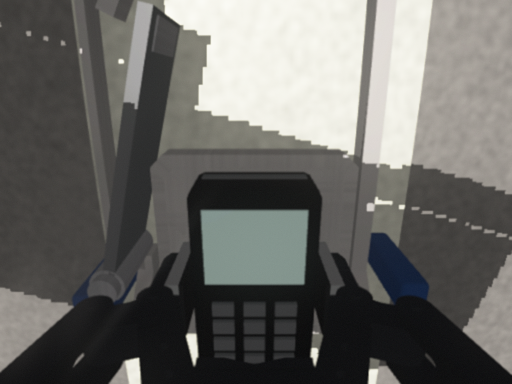

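Call:
jog_arm([
  [-0.0003,0.004,0],
  [-0.0006,0.008,0],
  [-0.0009,0.012,0],
  [-0.0011,0.016,0],
  [-0.0013,0.02,0],
  [-0.0015,0.024,0],
  [-0.0017,0.028,0],
  [-0.0019,0.032,0],
], turn=[0,0,0,0,0,0,0,0])

```text
time_s: 9.13
eef_pos: [0.4937, 0.0281, 0.1989]
tool_rot: [1.172, 1.231, -1.172]
ft_force: [-0.3, -4.9, 4.2]
width: 0.595
```

```bash
python3 -c "
from bay import *
st()"
```

```text
t 9.13 bay x,y mm [32.2  0.4] tcp [493.7  28.1 198.9] yaw err 0.02 F bay [-4.8  0.6  4.2] M [-0.83 -0.38 -0.09] w 0.595 j6 -0.23
```

Call:
jog_arm([
  [-0.0002,0.004,0],
  [-0.0004,0.008,0],
  [-0.0006,0.012,0],
  [-0.0008,0.015,0],
  [-0.0009,0.018,0],
  [-0.001,0.021,0],
  [-0.0012,0.024,0],
], turn=[0,0,0,0,0,0,0])

```text
time_s: 9.72
eef_pos: [0.4925, 0.0521, 0.1989]
tool_rot: [1.172, 1.231, -1.172]
ft_force: [1.7, -5.4, 5.4]
width: 0.596
```

Call:
jog_arm([
  [-0.0001,0.003,0],
  [-0.0003,0.006,0],
  [-0.0004,0.009,0],
  [-0.0006,0.012,0],
], turn=[0,0,0,0])

```text
time_s: 10.05
eef_pos: [0.4919, 0.0641, 0.1989]
tool_rot: [1.172, 1.231, -1.172]
ft_force: [0.2, -6.3, 4.7]
width: 0.597
```

```bash
python3 -c "
from bay import *
st()
p=grab('wrist');save(p,'w7.png')"
```

```text
t 10.05 bay x,y mm [68.2  0.5] tcp [491.9  64.1 198.9] yaw err 0.01 F bay [-6.3  0.1  4.7] M [-0.86 -0.41 -0.15] w 0.597 j6 -0.16
```

View pics/w7.png

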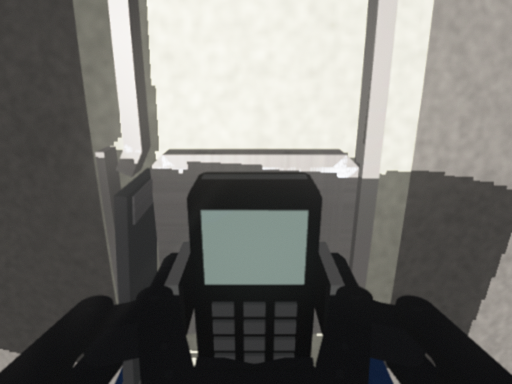

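The plate's front corners are between both rails, and the flap lies open along the left side. I'll carry on.

Call:
jog_arm([
  [-0.0002,0.004,0],
  [-0.0004,0.008,0],
  [-0.0006,0.012,0],
  [-0.0008,0.017,0],
  [-0.0011,0.022,0],
  [-0.0014,0.028,0],
  [-0.0017,0.034,0],
  [-0.002,0.04,0],
], turn=[0,0,0,0,0,0,0,0])

```text
time_s: 10.77
eef_pos: [0.4898, 0.1042, 0.1989]
tool_rot: [1.172, 1.231, -1.172]
ft_force: [0.5, -6.1, 5.5]
width: 0.595
```

Call:
jog_arm([
  [-0.0003,0.006,0],
  [-0.0006,0.012,0],
  [-0.0009,0.018,0],
  [-0.0012,0.024,0],
  [-0.0015,0.03,0],
  [-0.0018,0.036,0],
  [-0.002,0.041,0],
  [-0.0022,0.044,0],
], turn=[0,0,0,0,0,0,0,0])

```text
time_s: 11.43
eef_pos: [0.4875, 0.1484, 0.1989]
tool_rot: [1.172, 1.231, -1.172]
ft_force: [1.3, -6.7, 5.9]
width: 0.598
```

```bash
python3 -c "
from bay import *
st()
p=grab('wrist');save(p,'w8.png')
W=allw(p);Z=W[...,2];D=W[...,:2]-O;BX=D@EX*1000;BY=D@EY*1000
for n,m in (('nose',(Z>.016)&(Z<.03)&(abs(BY)<17)&(BX>207)),('hood',(Z>.03)&(Z<.038)&(abs(BY)<40)&(BX>207)),('plate',(Z>.014)&(Z<.024)&(abs(BY)<40)&(BX<209))): print(n,m.sum(),np.percentile(BX[m],[1,5,50,99]) if m.sum() else 0)
"
```

```text
t 11.43 bay x,y mm [152.6   0.6] tcp [487.5 148.4 198.9] yaw err 0.04 F bay [-6.8 -1.   5.9] M [-1.02 -0.51 -0.07] w 0.598 j6 0.01
nose 3462 [225.47168847 226.23847374 233.90862628 242.42890631]
hood 10283 [241.92362465 243.14926474 251.19368262 261.65571999]
plate 6665 [104.52892553 156.14113105 194.20707089 202.08823363]
```

View pics/w8.png

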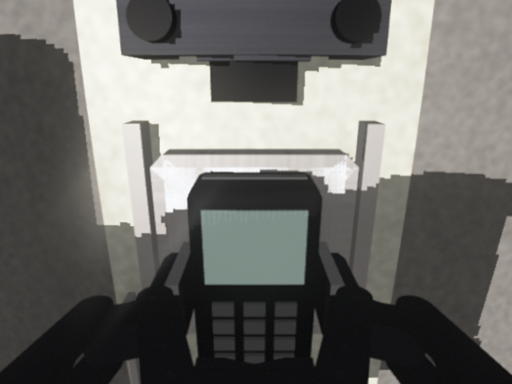

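Call:
jog_arm([
  [-0.0002,0.004,0],
  [-0.0004,0.008,0],
  [-0.0006,0.012,0],
  [-0.0008,0.016,0],
  [-0.0009,0.018,0],
  [-0.001,0.019,0],
], turn=[0,0,0,0,0,0])

```text
time_s: 11.98
eef_pos: [0.4865, 0.1672, 0.1989]
tool_rot: [1.172, 1.232, -1.172]
ft_force: [-0.3, -6.0, 7.1]
width: 0.595
```

Call:
jog_arm([
  [0,0.001,0],
  [-0.0001,0.002,0],
], turn=[0,0])

```text
time_s: 12.15
eef_pos: [0.4864, 0.169, 0.1989]
tool_rot: [1.172, 1.232, -1.172]
ft_force: [0.2, -6.4, 5.4]
width: 0.599
```

Call:
jog_arm([
  [0,0.001,0],
  [-0.0001,0.002,0],
], turn=[0,0])

```text
time_s: 12.32
eef_pos: [0.4863, 0.1709, 0.1989]
tool_rot: [1.172, 1.232, -1.172]
ft_force: [0.3, -7.0, 6.9]
width: 0.594
```

Call:
jog_arm([
  [0,0.001,0],
  [-0.0001,0.002,0],
], turn=[0,0])

```text
time_s: 12.48
eef_pos: [0.4862, 0.1724, 0.1989]
tool_rot: [1.17, 1.231, -1.173]
ft_force: [0.6, -12.5, 7.3]
width: 0.596
```

Contact with the connector shows at TCP y of about 0.1715 (force went from 7 to 12.5 N). I'll push in 2 mm steps.

Call:
jog_arm([
  [0,0.001,0],
  [-0.0001,0.002,0],
], turn=[0,0])

```text
time_s: 12.65
eef_pos: [0.4862, 0.174, 0.199]
tool_rot: [1.17, 1.23, -1.173]
ft_force: [-0.4, -13.0, 8.3]
width: 0.596
```

Call:
jog_arm([
  [0,0.001,0],
  [-0.0001,0.002,0],
], turn=[0,0])

```text
time_s: 12.82
eef_pos: [0.4861, 0.1759, 0.1989]
tool_rot: [1.17, 1.23, -1.174]
ft_force: [-0.8, -13.2, 8.3]
width: 0.596
```

Call:
jog_arm([
  [0,0.001,0],
  [-0.0001,0.002,0],
], turn=[0,0])

```text
time_s: 12.98
eef_pos: [0.486, 0.1779, 0.199]
tool_rot: [1.17, 1.23, -1.174]
ft_force: [0.9, -13.0, 8.4]
width: 0.601
```

```bash
python3 -c "
from bay import *
st()"
```

```text
t 12.98 bay x,y mm [182.2   0.7] tcp [486.  177.9 199. ] yaw err 0.02 F bay [-13.   -0.3   8.4] M [-2.01 -0.43 -0.22] w 0.601 j6 0.07
```

Call:
jog_arm([
  [0,0.001,0],
  [-0.0001,0.002,0],
], turn=[0,0])

```text
time_s: 13.15
eef_pos: [0.4859, 0.1799, 0.199]
tool_rot: [1.17, 1.23, -1.174]
ft_force: [0.8, -12.5, 9.4]
width: 0.599
```

Call:
jog_arm([
  [0,0.0005,0],
  [-0.0001,0.001,0],
], turn=[0,0])

```text
time_s: 13.32
eef_pos: [0.4858, 0.181, 0.199]
tool_rot: [1.17, 1.23, -1.173]
ft_force: [0.6, -12.0, 8.1]
width: 0.595
```

Call:
jog_arm([
  [0,0.0005,0],
  [0,0.001,0],
], turn=[0,0])

```text
time_s: 13.48
eef_pos: [0.4858, 0.1819, 0.1989]
tool_rot: [1.17, 1.23, -1.173]
ft_force: [-0.3, -12.7, 8.9]
width: 0.597
```

Call:
jog_arm([
  [0,0.0005,0],
  [0,0.001,0],
], turn=[0,0])

```text
time_s: 13.65
eef_pos: [0.4858, 0.1829, 0.199]
tool_rot: [1.17, 1.23, -1.174]
ft_force: [1.0, -12.6, 9.0]
width: 0.595
```

Call:
jog_arm([
  [0,0.0005,0],
  [0,0.0005,0],
], turn=[0,0])

```text
time_s: 13.82
eef_pos: [0.4858, 0.1834, 0.199]
tool_rot: [1.17, 1.23, -1.174]
ft_force: [-0.1, -13.1, 9.1]
width: 0.594
```

Call:
jog_arm([
  [0,0.0004,0],
  [0,0.0004,0],
], turn=[0,0])

```text
time_s: 13.98
eef_pos: [0.4858, 0.1838, 0.199]
tool_rot: [1.17, 1.23, -1.174]
ft_force: [-0.3, -13.7, 8.8]
width: 0.595
```

```bash
python3 -c "
from bay import *
st()
p=grab('wrist');save(p,'w9.png')
W=allw(p);Z=W[...,2];D=W[...,:2]-O;BX=D@EX*1000;BY=D@EY*1000
for n,m in (('hood',(Z>.03)&(Z<.038)&(abs(BY)<40)&(BX>207)),('plate',(Z>.014)&(Z<.024)&(abs(BY)>20)&(abs(BY)<40)&(BX<242))): print(n,m.sum(),np.percentile(BX[m],[1,5,50,99]) if m.sum() else 0)
"
```

```text
t 13.98 bay x,y mm [188.1   0.6] tcp [485.8 183.8 199. ] yaw err 0.02 F bay [-13.7   1.    8.8] M [-2.04 -0.38 -0.15] w 0.595 j6 0.09
hood 17302 [229.84728321 242.07881992 262.00908803 277.01498245]
plate 4884 [138.69710407 152.22581641 222.91734091 237.13657226]
```

View pics/w9.png

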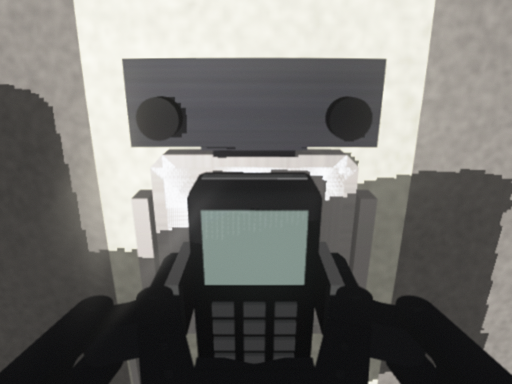

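The connector is in by about 11.6–12 mm: the front edge is at 237 mm, the face was at 225.5 mm, and the nose is almost under the hood. I'll ease the downward load and release.

Call:
jog_arm([
  [0,0,0.0007],
  [0,0,0.001],
], turn=[0,0])

```text
time_s: 14.2
eef_pos: [0.4855, 0.1841, 0.1991]
tool_rot: [1.171, 1.231, -1.173]
ft_force: [5.1, -9.2, -3.0]
width: 0.598
```

Call:
jog_arm([
  [0,0,0],
  [0,0,0],
  [0,0,0],
  [0,0,0],
  [0,0,0],
  [0,0,0],
  [0,0,0],
], turn=[0,0,0,0,0,0,0], fingers=60)

```text
time_s: 14.78
eef_pos: [0.4854, 0.1852, 0.1995]
tool_rot: [1.172, 1.233, -1.172]
ft_force: [-0.2, -1.1, -0.5]
width: 0.762
```

```bash
python3 -c "
from bay import *
st()
p=grab('wrist');save(p,'w10.png')"
```

```text
t 14.78 bay x,y mm [189.5   0.9] tcp [485.4 185.2 199.5] yaw err 0.02 F bay [-1.   0.3 -0.5] M [-0.   -0.05 -0.02] w 0.762 j6 0.09
```

View pics/w10.png

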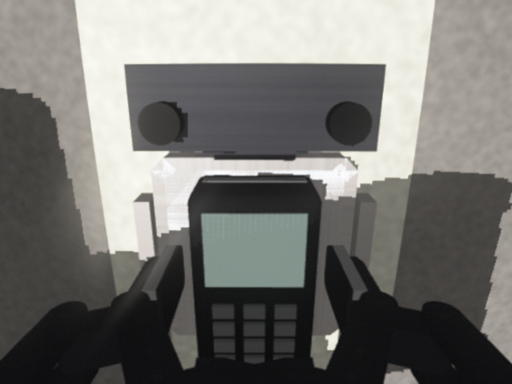

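Released, with the forces near zero and the carrier lying still. Next I'll raise the gripper straight up.

Call:
jog_arm([
  [0,0,0.004],
  [0,0,0.012],
  [0,0,0.025],
  [0,0,0.045],
  [0,0,0.07],
  [0,0,0.1],
  [0,0,0.13],
  [0,0,0.15],
], turn=[0,0,0,0,0,0,0,0])

```text
time_s: 15.5
eef_pos: [0.4859, 0.1851, 0.3535]
tool_rot: [1.175, 1.23, -1.169]
ft_force: [1.1, -0.6, 1.0]
width: 0.765
```

```bash
cat > fin.py <<'E'
from bay import *
import sys
st()
p=grab('wrist');save(p,sys.argv[1]+'w.png')
W=allw(p);Z=W[...,2];D=W[...,:2]-O;BX=D@EX*1000;BY=D@EY*1000
m=(Z>.04)&(Z<.06)&(abs(BY)<40)&(BX>120)&(BX<240)
if m.sum()>50:
    r=cv2.minAreaRect(np.c_[BX[m],BY[m]].astype(np.float32));print('term',r,np.median(Z[m]))
m=(Z>.014)&(Z<.025)&(abs(BY)<40)&(abs(BY)>20)&(BX>120)&(BX<241);print('plate front',np.percentile(BX[m],99),np.percentile(BX[m],1))
p=grab('side');save(p,sys.argv[1]+'s.png')
p=grab('top');save(p,sys.argv[1]+'t.png')
E
python3 fin.py f1
```

```text
t 15.5 bay x,y mm [189.4   0.4] tcp [485.9 185.1 353.5] yaw err 0.01 F bay [-0.7 -1.   1. ] M [ 0.01 -0.02 -0.01] w 0.765 j6 0.09
term ((187.99441528320312, 1.4280929565429688), (52.13237380981445, 85.58790588378906), 89.88948822021484) 0.050954644621257095
plate front 237.6139460459509 138.98992111315874
```

View pics/f1w.png

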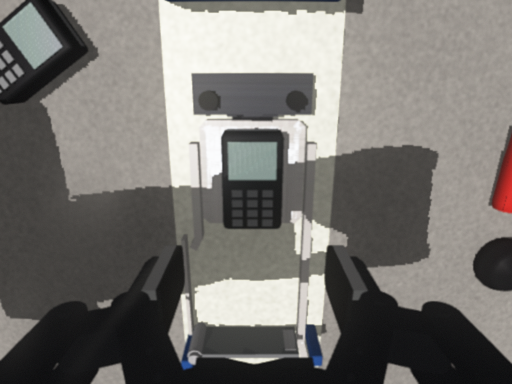

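View pics/f1t.png

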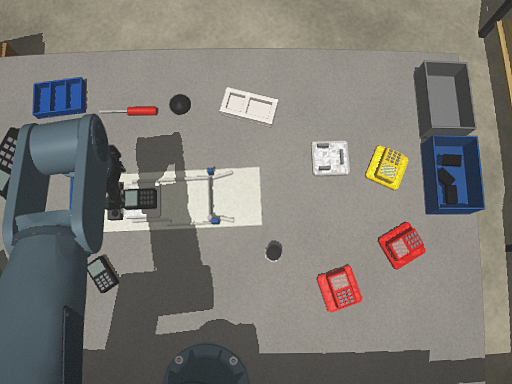

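The flap lies straight across the gate at top (211,195). The carrier sits between the rails against the connector, and every other item is where it was. One numeric check of the flap and then I hand in.

Call:
jog_arm([
  [0,0,0],
  [0,0,0],
  [0,0,0],
  [0,0,0],
  [0,0,0],
  [0,0,0],
], turn=[0,0,0,0,0,0])

```text
time_s: 16.15
eef_pos: [0.4854, 0.185, 0.3489]
tool_rot: [1.172, 1.233, -1.173]
ft_force: [0.2, -0.2, 0.5]
width: 0.765
```

```bash
python3 -c "
from bay import *
st()
p=grab('top');W=allw(p);Z=W[...,2];D=W[...,:2]-O;BX=D@EX*1000;BY=D@EY*1000
m=(Z>.042)&(Z<.054)&(abs(BY)<48)&(abs(BX)<40)
print(m.sum(),'flap slope rad',np.polyfit(BY[m],BX[m],1))
m=(Z>.043)&(abs(BY)<40)&(BX>130)&(BX<240)&(Z<.058);print('term y,z',np.median(BY[m]),np.median(Z[m]))
print(robot.sign_off())
"
```

```text
t 16.15 bay x,y mm [189.3   0.9] tcp [485.4 185.  348.9] yaw err 0.01 F bay [-0.2 -0.2  0.5] M [-0.01 -0.02 -0.  ] w 0.765 j6 0.09
77 flap slope rad [0.00416633 0.97516086]
term y,z 1.2546407590803292 0.05146735586298368
the job is handed in; nothing more can be done
None
```

The job is done and handed in at 16 s. I gripped the silver carrier by its terminal, set it on the loading floor about 82 mm before the gate, and slid it flat through the flap and rails. It pushed the connector in, and I then released it and raised the gripper straight up. The highest sideways force I read was about 14 N, and about 13 N pressing down.

**Last checks:**
- **Flap:** shut, within about 0.004 rad.
- **Carrier:** flat on the floor, with the terminal's top at z ≈ 51 mm. Its centre is about 188 mm beyond the gate and about 1 mm from mid-channel.
- **Connector:** pushed in about 12 mm, judged from the force at first contact and from the front edge (225.5 mm to 237.5 mm). I can't read the connector itself. The force never rose sharply, so I did not feel its rigid end stop.
- **Other things on the bench:** unmoved as far as the top picture shows. I compared by eye and did not measure them.
- **Robot:** clear of everything, with force near zero.

The wrist and top cameras disagreed sideways by about 1.5 mm, within their calibration. No check failed.

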